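# Load the desiccant canister and close the bay until the drop pin finds its hole

## Task

Fit a fresh desiccant canister into the open bay on top of the bench instrument: lay it lengthwise in its cradle, set down and not dropped. Then push the black cover across the bay, slowly, until its red-knobbed drop pin finds the hole hidden underneath and falls fully home, so that the cover is locked shut. Leave the other things on the bench where they are.

Things in the scene. Friction and masses are not known exactly. Their poses are not given: they have to be found in the camera images.
- instrument: White bench instrument, 220 (x) x 460 (y) x 100 mm high, fixed. Origin: centre of its underside; z up, y along its length. At the -y end its top has an open bay: x -60 to 60, y -176 to -58, floor 50 mm up. Dark cover guides run along y at x 61 to 76 mm either side, 113 mm high; a dark cap of that height joins them at the +y end.
- cradle (a point): Centre of the bay floor, 50 mm up, axes as the instrument's. The canister lies here, its length along y, between four black saddle blocks 14 mm high, 50 mm apart across x, standing 29 to 43 mm either side of the centre along y; between them there is room for fingers out to x = 60 mm either side.
- canister: Desiccant canister lying on the bench: amber see-through tube 36 mm in diameter with white square end caps 42 x 42 x 12 mm, 100 mm long overall, about 180 g; both ends and all four sides alike. Origin: centre of its underside, long axis x, z up.
- canister_mid (a point): Centre of the canister (21 mm above its underside), axes as the canister's; x is the long axis.
- cover (a joint): Black sliding cover, 132 mm wide, 215 long, 5 thick, top 108 mm above the bench. Travel in m: 0 where it starts, open; grows as it moves to the instrument's -y over the bay; end stop at 0.19. About 1.5 N of friction; stays where left. The pin hole lies unseen under it, met somewhere from 0.13 to 0.185 m of travel: there the pin drops and the cover stops hard, with up to 3 mm of play.
- handle (a point): Middle of the cover's chrome bow handle, on the bar's axis, 141 mm above the bench: a round bar 10 mm thick, 90 mm long along the instrument's x, 28 mm clear of the cover plate, on a post at either end. It can be pushed from either side or hooked. Axes as the instrument's. Moves with the cover.
- bush (a point): Centre of the upper face of the cover's aluminium bush block (36 x 36 mm, top 130 mm above the bench), in which the drop pin slides freely up and down; 90 mm from the handle, on its +y side (instrument's axes). Moves with the cover.
- pin: Loose drop pin in the bush: steel shank 12 mm thick, 44 long, red knob 30 mm across, 22 high. Origin: centre of its tip, z up. Dragging on the instrument: tip 30 mm below the bush's upper face, 14 mm of shank shows. Home: tip 44 mm below, knob on the bush. It drops home if the cover moves under about 40 mm/s; pushed fast or hard it jams some 4 mm down: then ease the cover back or press the knob.
- module: Bystander: upright black electronics module, 90 x 52 x 120 mm, origin at the centre of its underside.
- meter: Bystander: yellow hand-held meter lying flat, 150 x 78 x 34 mm, origin at the centre of its underside.
- screwdriver: Bystander: screwdriver with a red handle, 180 mm long, lying on the bench beside the bay end of the instrument, long axis x, origin at its underside.
Not all that is in view belongs to the job. There is more than one size of the canister; the one meant has the size given above.

How it is judged (in metres and radians):
On the way, in this order (a step that is already met when the one before it is completed fails the run):
1. the canister lies in the cradle, let go (x of canister_mid in the frame of cradle between -0.008 and 0.008 m and y of canister_mid in the frame of cradle between -0.014 and 0.014 m and z of canister_mid in the frame of cradle between 0.016 and 0.026 m and angle between the x axis of canister and the y axis of cradle, either way round below 0.15 rad and contact force between the fingers and canister below 0.1 N), for 0.2 s.
2. the cover is over the bay and the pin has dropped home (value of joint cover above 0.12 m and horizontal distance between pin and bush below 0.01 m and z of pin in the frame of bush between -0.05 and -0.041 m), for 0.2 s.
At the end, for the whole second after the job is handed in: The canister rests in the cradle (centre within 8 mm across, 14 mm along, 5 mm in height; long axis within 0.15 rad of the bay's), the cover has travelled over 0.12 m, and the drop pin stands in its bush with its knob within 3 mm of resting on it; all at rest (all of step 2 and x of canister_mid in the frame of cradle between -0.008 and 0.008 m and y of canister_mid in the frame of cradle between -0.014 and 0.014 m and z of canister_mid in the frame of cradle between 0.016 and 0.026 m and angle between the x axis of canister and the y axis of cradle, either way round below 0.15 rad and linear speed of each of canister, pin below 0.02 m/s and velocity of joint cover between -0.01 and 0.01 m/s); the robot touches nothing.
It fails at once if the canister was dropped into the bay (moving faster than 0.6 m/s near the cradle while not held) (distance between canister_mid and cradle below 0.12 m and linear speed of canister above 0.6 m/s and contact force between the fingers and canister below 0.1 N).
It fails at once if a bystander (module, meter or screwdriver) was moved more than 30 mm (distance of any of module, meter, screwdriver from where it was at the start of the episode above 0.03 m).
It fails at once if the module was knocked over (angle between module's own z axis and vertical above 0.4 rad).
It also fails if it takes over 56 s, if anything falls off the work surface, if the arm or the gripper's body presses on something with over 40 N, if the wrist force passes 120 N, or if a joint passes its speed limit or range.

## Robot

A 6-joint arm with a two-finger parallel gripper is mounted at the origin on the work surface. World frame = base frame: x ahead of the robot, y to its left, z up, the work surface at z = 0. Lengths are in m, angles in degrees, forces in N, time in s.
With the tool pointing down it reaches from about 0.4 to 0.825 m from the base axis. Payload 7 kg.
Tool frame: the origin (TCP) lies at the very end of the fingers, on their centre line; the grasp point (between the pads) lies 19 mm behind it (r.hold_point_z is the distance from the TCP to the grasp point, in m); x points along the fingers, y is the direction in which the jaws open and shut, and the axes are right-handed (so a half turn about x gives the same grasp; the last joint's range is limited). The gripper opens to 88 mm and grips with 3 to 60 N. Pads are 19 mm wide; open, the fingers measure 130 mm over their backs; the gripper's body (78 mm by 193 mm) begins 47 mm behind the grasp point.
Start: joints at [91.392, 20.546, 0.682, 0, -70.136, -16.507], TCP at [0.176, 0.652, 0.227] pointing down, gripper open.
Joint ranges: [-176.03, 176.03], [-82.01, 121.73], [-58.28, 71.71], [-173.87, 95.51], [-174.79, -0.11], [-173.66, 173.66]. Speed limits (degrees/s): [136.94, 136.94, 172.46, 180, 180, 180].

## Interface

Orientations are given as [roll, pitch, yaw] about the fixed x, y, z axes, in that order (R = Rz(yaw) Ry(pitch) Rx(roll)).
In Python, from plant import r gives the robot as it stands. The module is installed in compiled form; this text tells all that it offers.
- The arm moves only by the shell command python3 -m creep 'ROWS' [FORCE]. ROWS is JSON, a list of rows, each a list of 7 numbers: the turn, a rotation vector about the tool's x, y, z in rad, then the shift along the tool's x, y, z in cm, then the opening in per cent of the stroke, from 0 (shut) to 100 (fully open). In form: [[rx, ry, rz, x, y, z, fingers], ...]. A call has 1 to 8 rows; each row shifts and turns the commanded pose from where the row before left it, along the tool's axes as they then stand; what a row does not reach is not made up. A row lasts 1/10 s, in which the tool goes at most 50 mm and 8.59 degrees, less where a joint would pass 70% of its speed; a pose out of reach is approached as far as the arm can. A call is refused whole if a number of a shift passes 5 or a number of a turn 0.15, either way. A call with a gripper value outside its range is refused whole. The fingers move at their own pace and stop on an object; FORCE is the grip in N (left out, the last holds). Time passes only in rows, so rows that do not move let the fingers close. It gives the time, the measured TCP pose, the force and the opening at its end, in the units of the state.
- r.get_state(): the state, without advancing time (a new reading comes with each control period).
- r.capture(name): name is "scene" or "side" or "wrist"; returns (picture, depth): 384x512x3 uint8, blue, green, red; 384x512 float32, m along the optical axis (not along the pixel's ray), 0 where there is no reading.
- r.camera_info(name): a dict with "fovy" (degrees; the focal length in pixels is half the picture's height over the tangent of half this angle, whatever the lens; pixels are square), "cx", "cy" (the principal point, pixels), "dist_coeffs" ([k1, k2, p1, p2, k3] as OpenCV has them; the pictures are not rectified), "camera_from_world" (4x4, takes a point from world to camera coordinates). Camera axes: x right, y down, z forward; pixel columns grow to the right and rows downward; lengths in m; the calibration is good to about 2 mm. A picture is of the moment at which its call begins: read the wrist's pose just before it. camera_info takes no time and is no camera call; for the wrist camera it gives the pose at the moment of the call.
- r.close_job(): hands the job in, once; it reports no verdict.
Trained networks look in the newest picture that a camera, given by its name, has taken for a name from the list of things; names that differ only in an ending like _2 or _b are one class to them, and where a whole thing is asked for, a point or a joint stands for the part that bears it (a point fixed in the world has none). Each returns a list of dicts, best first, with "score" (0 to 1); they miss things now and then, are a little off and sometimes report something else, mostly with a low value. They report only what shows in the picture. A call takes as long as a camera call. They do not tell look-alikes from the thing itself.
- r.look_for(query, camera): "rect" ([left, top, right, bottom] in pixels, round what is visible of it).
- r.masks_of(query, camera): "pixels" (384x512 bool, what is visible of it) and "rect" ([left, top, right, bottom] in pixels, round what is visible of it).
The state is a dict: "time_s": time; "joints": joint angles; "qd": joint speeds; "joint_torque": joint torques, N m; "tcp_pos": TCP position; "eef_rot": TCP orientation; "contact_force": force on the tool from outside, world axes, zero at the start; "moment": the same for the moment, N m; "gripper_width": finger opening in m.
Only numpy, scipy, OpenCV 4.12 (cv2) and the standard library are available. Lean on these libraries where they do the work, as an engineer would, in place of code of your own. Each camera call takes 0.05 s, during which the arm holds its last target. There are 200 camera calls.

## Working session

There is one attempt and no reset: what is moved stays moved. The work goes in short steps, Python scripts to look and compute and a shell command to move; the robot and the scene stay as the last step left them, time stands still between calls to the robot, and variables do not carry over. Pictures are saved under pics/ and viewed, about 8 in all and at most 12, crops included, and the job is handed in when it is done.

```bash
mkdir -p pics; ls; cat > h.py <<'E'
import numpy as np, cv2
from plant import r
from scipy.spatial.transform import Rotation as R
def cam(n):
    i=r.camera_info(n); f=192/np.tan(np.radians(i["fovy"]/2))
    K=np.array([[f,0,i["cx"]],[0,f,i["cy"]],[0,0,1]]); return K,np.array(i["dist_coeffs"],float),np.array(i["camera_from_world"])
def unproj(n,uv,z,c=None):
    "pixels uv (N,2), depths z (N) -> world"
    K,d,T=c or cam(n); p=cv2.undistortPoints(np.asarray(uv,float).reshape(-1,1,2),K,d)[:,0]
    P=np.c_[p,np.ones(len(p))]*np.asarray(z,float).reshape(-1,1)
    Ti=np.linalg.inv(T); return P@Ti[:3,:3].T+Ti[:3,3]
def onplane(n,uv,h,c=None):
    "pixels -> world at height h"
    c=c or cam(n); A=unproj(n,uv,np.ones(len(uv)),c); o=np.linalg.inv(c[2])[:3,3]
    d=A-o; return o+d*((h-o[2])/d[:,2])[:,None]
def proj(n,P,c=None):
    K,d,T=c or cam(n); return cv2.projectPoints(np.asarray(P,float).reshape(-1,3),cv2.Rodrigues(T[:3,:3])[0],T[:3,3],K,d)[0][:,0]
def cloud(n,m,dep,c=None):
    v,u=np.nonzero(m&(dep>0)); return unproj(n,np.c_[u,v],dep[v,u],c)
E
python3 - <<'E'
from h import *
for n in ["scene","side"]:
    c=cam(n); im,dep=r.capture(n); cv2.imwrite(f"pics/{n}0.png",im); np.savez(f"{n}0.npz",im=im,dep=dep)
    for q in ["instrument","canister","cover","handle","bush","pin","module","meter","screwdriver"]:
        for m in r.masks_of(q,n)[:4]:
            P=cloud(n,m["pixels"],dep,c)
            if len(P)==0: continue
            print(n,q,round(m["score"],2),np.round(m["rect"]),len(P),"med",np.round(np.median(P,0),3),"lo",np.round(np.percentile(P,3,0),3),"hi",np.round(np.percentile(P,97,0),3))
print(r.get_state())
E
```

```text
pics
scene instrument 0.66 [188. 173. 327. 291.] 6579 med [ 0.63  -0.179  0.1  ] lo [ 0.469 -0.336  0.022] hi [0.737 0.108 0.117]
scene canister 0.76 [293. 149. 310. 173.] 227 med [0.518 0.36  0.033] lo [0.463 0.327 0.   ] hi [0.566 0.413 0.045]
scene canister 0.55 [270. 149. 286. 161.] 80 med [0.404 0.328 0.025] lo [0.383 0.301 0.007] hi [0.42  0.365 0.033]
scene cover 0.77 [241. 188. 303. 234.] 1420 med [ 0.612 -0.034  0.111] lo [ 0.547 -0.128  0.106] hi [0.67  0.071 0.146]
scene handle 0.67 [244. 186. 303. 234.] 1436 med [ 0.613 -0.033  0.111] lo [ 0.549 -0.129  0.106] hi [0.67  0.072 0.146]
scene bush 0.68 [239. 186. 305. 234.] 1479 med [ 0.613 -0.034  0.111] lo [ 0.548 -0.132  0.106] hi [0.671 0.071 0.145]
scene module 0.92 [310. 124. 332. 153.] 575 med [0.527 0.527 0.073] lo [0.475 0.512 0.003] hi [0.563 0.596 0.125]
scene meter 0.79 [118. 295. 170. 344.] 1214 med [ 0.508 -0.581  0.035] lo [ 0.432 -0.616  0.02 ] hi [ 0.573 -0.543  0.041]
scene screwdriver 0.73 [154. 264. 200. 296.] 202 med [ 0.454 -0.43   0.024] lo [ 0.408 -0.439  0.013] hi [ 0.562 -0.418  0.03 ]
side instrumen
[... 1279 characters left out ...]
1 -0.543  0.038]
{'time_s': 1.0, 'joints': array([ 9.13941579e+01,  2.05461450e+01,  6.80667252e-01, -5.61762244e-04,
       -7.01364451e+01, -1.65083457e+01]), 'qd': array([-5.10549085e-02,  7.15275647e-02, -2.67386216e-04, -9.11358386e-04,
       -3.19080495e-02,  5.70795804e-05]), 'joint_torque': array([-2.23149468e-04, -5.82390332e+01,  2.93305564e+01,  7.00279221e+00,
        1.25768405e-02, -2.80210065e-05]), 'tcp_pos': array([0.17599472, 0.65161266, 0.22655208]), 'eef_rot': array([  91.1449056 ,   89.99800584, -103.96947306]), 'contact_force': array([-0.41756708, -0.34760562,  0.65339649]), 'moment': array([ 0.00652222, -0.01455896,  0.02952824]), 'gripper_width': 0.08742471816084228}
```

```bash
python3 - <<'E'
from h import *
a=np.load("scene0.npz")["im"]; b=np.load("side0.npz")["im"]
A=cv2.resize(a[110:350,110:350],None,fx=1.65,fy=1.65,interpolation=3); B=cv2.resize(b[110:350,140:380],None,fx=1.65,fy=1.65,interpolation=3)
C=cv2.resize(a[140:180,260:330],(396,204),interpolation=3); D=cv2.resize(b[130:200,145:225],(396,204),interpolation=3)
cv2.imwrite("pics/m0.png",np.vstack([np.hstack([A,B]),np.hstack([C,D])]))
c=cam("side"); d=np.load("side0.npz")["dep"]; m=np.zeros_like(d,bool); m[150:175,168:206]=1
P=cloud("side",m,d,c); T=P[(P[:,2]>.036)&(P[:,2]<.06)]
print(len(T),cv2.minAreaRect(T[:,:2].astype(np.float32)*1000))
for n in["scene","side"]:
    c=cam(n); d=np.load(n+"0.npz")["dep"]; P=cloud(n,d>0,d,c)
    s=(P[:,0]>.4)&(P[:,0]<.8)&(P[:,1]>-.45)&(P[:,1]<.2)
    T=P[s&(P[:,2]>.111)&(P[:,2]<.118)]; print(n,len(T),cv2.minAreaRect(T[:,:2].astype(np.float32)*1000))
    T=P[s&(P[:,2]>.094)&(P[:,2]<.118)]; print(n,len(T),cv2.minAreaRect(T[:,:2].astype(np.float32)*1000))
    T=P[s&(P[:,2]>.134)&(P[:,2]<.15)]; print(n,"handle",len(T),T.mean(0),cv2.minAreaRect(T[:,:2].astype(np.float32)*1000))
    T=P[s&(P[:,2]>.155)]; print(n,"knob",len(T),T.mean(0),np.percentile(T[:,2],90))
E
```

```text
113 ((517.101318359375, 363.26971435546875), (42.63892364501953, 98.25758361816406), 57.403045654296875)
scene 1453 ((600.273681640625, -91.11483764648438), (447.2261047363281, 155.99374389648438), 79.73863220214844)
scene 5191 ((605.5490112304688, -100.12092590332031), (464.2225036621094, 245.7333221435547), 79.9507064819336)
scene handle 85 [ 0.61977615 -0.0053521   0.14365565] ((609.3104858398438, 15.22634506225586), (92.7864761352539, 111.28288269042969), 6.651655197143555)
scene knob 47 [0.63115422 0.06061039 0.16532959] 0.16989535666390781
side 1198 ((598.8663330078125, -92.48529052734375), (448.0140075683594, 156.05372619628906), 79.83541107177734)
side 6289 ((597.597412109375, -99.52703857421875), (467.2900085449219, 229.2093963623047), 79.37506103515625)
side handle 100 [ 0.6129771  -0.01774448  0.14250572] ((629.4985961914062, -0.9022979736328125), (107.28596496582031, 90.00796508789062), 55.24724578857422)
side knob 54 [0.6237267  0.06031927 0.16336813] 0.16773644489626294
```

View pics/m0.png

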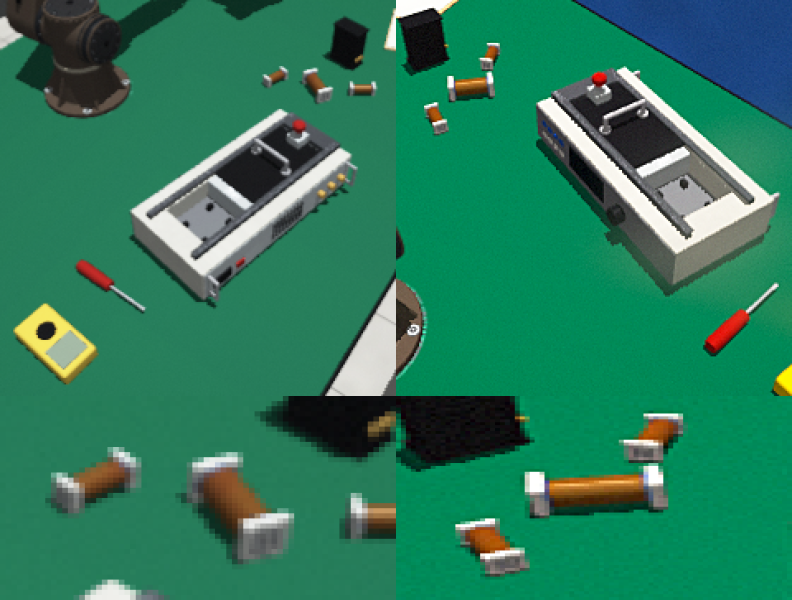

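Candidates for the canister (scene pixels): small one (278,155), large one (301,161) measuring 98 x 43 mm with its top at 43 mm, and small one (325,162) with its top at 32 mm. The large one is the right size. I'll compute the move next.

```bash
cat >> h.py <<'E'
def rel(target, jaw_deg):
    "tool-frame rx (rad) to make jaw axis lie along world angle jaw_deg (mod 180), then shift in cm along tool axes after the turn, tilt residual"
    s=r.get_state(); M=R.from_euler("xyz",s["eef_rot"],degrees=True).as_matrix()
    y=M[:,1]; a=np.degrees(np.arctan2(y[1],y[0])); da=(jaw_deg-a+90)%180-90
    # tool x is down: rotating +rx turns jaw by -rx about world z
    jd=a+da; yy=np.array([np.cos(np.radians(jd)),np.sin(np.radians(jd)),0]); xx=np.array([0,0,-1.]); zz=np.cross(xx,yy)
    D=np.c_[xx,yy,zz]; rv=R.from_matrix(M.T@D).as_rotvec()
    d=np.asarray(target)-s["tcp_pos"]
    print("t",round(s["time_s"],2),"tcp",np.round(s["tcp_pos"],4),"jaw",round(a,2),"turn",np.round(rv,4),"shift_after",np.round(D.T@d*100,2),"shift_before",np.round(M.T@d*100,2),"F",np.round(s["contact_force"],1),"w",round(s["gripper_width"],4))
E
python3 - <<'E'
from h import *
rel([.517,.363,.2],57.4)
K,d,T=cam("wrist"); s=r.get_state(); M=R.from_euler("xyz",s["eef_rot"],degrees=True).as_matrix()
Ti=np.linalg.inv(T); print("cam in tool",M.T@(Ti[:3,3]-s["tcp_pos"]), "axes",np.round(M.T@Ti[:3,:3],2),K[0,0])
E
```

```text
t 1.0 tcp [0.176  0.6516 0.2266] jaw -105.11 turn [ 0.3052 -0.     -0.    ] shift_after [  2.66   5.94 -44.28] shift_before [  2.66  18.97 -40.45] F [-0.4 -0.3  0.7] w 0.0874
cam in tool [-0.15830671 -0.00017678 -0.08066745] axes [[ 0.   -0.3   0.95]
 [ 1.   -0.   -0.  ]
 [ 0.    0.95  0.3 ]] 276.8581005599307
```

```bash
python3 -m creep '[[0.15,0,0,0,0,0,100],[0.15,0,0,0,0,0,100],[0,0,0,0,0.75,-4.4,100],[0,0,0,0,0.75,-4.4,100],[0,0,0,0,0.75,-4.4,100],[0,0,0,0,0.75,-4.4,100],[0,0,0,0,0.75,-4.4,100],[0,0,0,0,0.75,-4.4,100]]' && python3 -m creep '[[0,0,0,0,0.6,-4.4,100],[0,0,0,0,0.7,-4.4,100],[0,0,0,0,0,-3.5,100],[0,0,0,0,0,-2,100],[0,0,0,0,0,0,100],[0,0,0,0,0,0,100]]'
cat > can.py <<'E'
from h import *
import sys
c=cam("wrist"); im,dep=r.capture("wrist"); cv2.imwrite(f"pics/{sys.argv[1]}.png",im)
for m in r.masks_of("canister","wrist")[:4]:
    P=cloud("wrist",m["pixels"],dep,c); Q=P[(P[:,2]>.012)&(P[:,2]<.06)]
    rc=cv2.minAreaRect(Q[:,:2].astype(np.float32)*1000)
    X=Q[:,:2]-Q[:,:2].mean(0); w=np.linalg.svd(X,full_matrices=False)[2][0]
    print(round(m["score"],2),np.round(m["rect"]),len(Q),"top",np.round(np.percentile(Q[:,2],95),4),np.round(rc[0],1),np.round(rc[1],1),round(rc[2],1),"pca axis",round(np.degrees(np.arctan2(w[1],w[0])),1))
rel([.517,.363,.006],57.4)
E
python3 can.py w1
```

```text
time_s: 1.8
tcp_pos: [0.3762, 0.4712, 0.2269]
eef_rot: [-84.5, 90.0, 63.2]
contact_force: [0.5, 0.9, 0.5]
gripper_width: 0.0876
time_s: 2.4
tcp_pos: [0.4892, 0.3848, 0.2264]
eef_rot: [51.9, 90.0, -160.5]
contact_force: [-0.2, -0.4, -0.4]
gripper_width: 0.0876
0.75 [240. 110. 276. 189.] 2375 top 0.0427 [518.3 367.9] [41.3 99.8] 56.5 pca axis 147.0
0.64 [131.  89. 198. 129.] 1251 top 0.03 [623.9 436. ] [70.3 29.1] 36.0 pca axis -144.0
0.62 [291. 190. 346. 227.] 995 top 0.0301 [400.8 338.3] [71.  29.1] 72.7 pca axis 73.0
t 2.5 tcp [0.4885 0.3855 0.2266] jaw -122.28 turn [0.0057 0.0001 0.0001] shift_after [22.06  0.36 -3.61] shift_before [22.06  0.38 -3.61] F [-0.5  0.4 -0. ] w 0.0875
```

View pics/w1.png

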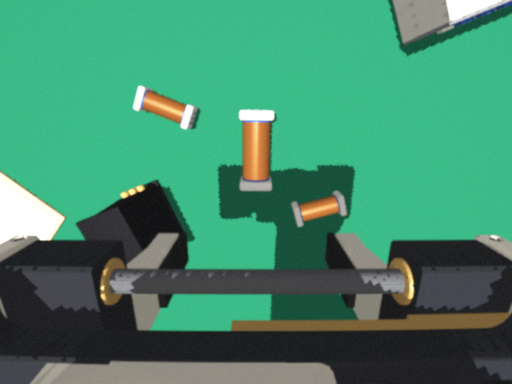

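```bash
python3 -m creep '[[0.012,0,0,2,0,-1.75,100],[0,0,0,4,0,-1.75,100],[0,0,0,3,0,0,100],[0,0,0,2,0,0,100],[0,0,0,0,0,0,100],[0,0,0,0,0,0,100]]'
sed -i 's/rel(.*/rel([.518,.367,.004],57)/' can.py; python3 can.py w2
```

```text
time_s: 3.1
tcp_pos: [0.5182, 0.367, 0.1171]
eef_rot: [172.6, 90.0, -40.3]
contact_force: [0.8, 0.7, 0.4]
gripper_width: 0.0879
0.81 [234. 147. 283. 256.] 4383 top 0.0426 [518.1 367.9] [ 42.1 100.4] 56.9 pca axis 146.8
0.67 [ 84. 120. 174. 172.] 2391 top 0.03 [623.9 435.3] [69.9 28.5] 35.9 pca axis -144.2
0.66 [302. 264. 327. 298.] 141 top 0.0296 [412.6 364.2] [21.3 33.7] 38.1 pca axis 125.8
t 3.2 tcp [0.5189 0.3674 0.1184] jaw -122.92 turn [ 0.0013 -0.0006  0.0025] shift_after [11.44  0.08  0.05] shift_before [11.44  0.11  0.06] F [ 0.6 -0.8  0.5] w 0.0875
```

```bash
python3 -m creep '[[0,0,0,4,0,0,100],[0,0,0,3,0,0,100],[0,0,0,2,0,0,100],[0,0,0,1.5,0,0,100],[0,0,0,0.8,0,0,100],[0,0,0,0,0,0,100]]' 25 && python3 -m creep '[[0,0,0,0,0,0,25],[0,0,0,0,0,0,25],[0,0,0,0,0,0,25],[0,0,0,0,0,0,25],[0,0,0,0,0,0,25],[0,0,0,0,0,0,25]]' 25
```

```text
time_s: 3.8
tcp_pos: [0.5185, 0.3665, 0.0037]
eef_rot: [119.3, 90.0, -93.7]
contact_force: [0.3, 0.2, 0.5]
gripper_width: 0.0878
time_s: 4.4
tcp_pos: [0.5185, 0.3662, 0.0037]
eef_rot: [-103.5, 90.0, 43.5]
contact_force: [-1.0, -0.0, 0.8]
gripper_width: 0.045
```

```bash
python3 -m creep '[[0,0,0,0,0,0,0],[0,0,0,0,0,0,0],[0,0,0,0,0,0,0],[0,0,0,0,0,0,0],[0,0,0,0,0,0,0]]' 25 && python3 -m creep '[[0,0,0,-1,0,0,0],[0,0,0,-2,0,0,0],[0,0,0,-4,0,0,0],[0,0,0,-5,0,0,0],[0,0,0,-5,0,0,0],[0,0,0,-4,0,0,0],[0,0,0,-2,0,0,0],[0,0,0,0,0,0,0]]' && python3 - <<'E'
from h import *
rel([.581,-.213,.25],-10.2); rel([.581+.03,-.213+.16,.25],-10.2); print(r.get_state()["joints"])
E
```

```text
time_s: 4.9
tcp_pos: [0.5186, 0.3663, 0.0036]
eef_rot: [-111.1, 90.0, 35.9]
contact_force: [0.5, -0.2, 0.8]
gripper_width: 0.036
time_s: 5.7
tcp_pos: [0.5195, 0.3671, 0.2384]
eef_rot: [-100.7, 89.6, 46.4]
contact_force: [-0.4, 0.7, -2.0]
gripper_width: 0.0353
t 5.7 tcp [0.5195 0.3671 0.2384] jaw -122.98 turn [1.1733 0.0028 0.0066] shift_after [ -1.16 -16.32 -56.  ] shift_before [ -1.42  45.31 -36.73] F [-0.4  0.7 -2. ] w 0.0353
t 5.7 tcp [0.5195 0.3671 0.2384] jaw -122.98 turn [1.1733 0.0028 0.0066] shift_after [ -1.16 -16.44 -39.72] shift_before [ -1.33  30.25 -30.54] F [-0.4  0.7 -2. ] w 0.0353
[ 5.28186220e+01  1.62874805e+01 -3.90332665e+00  4.64379457e-02
 -6.94247357e+01  4.18948006e+00]
```

```bash
python3 -m creep '[[0.147,0,0,0,0,0,0],[0.147,0,0,0,0,0,0],[0.147,0,0,0,0,0,0],[0.147,0,0,0,0,0,0],[0.147,0,0,0,0,0,0],[0.147,0,0,0,0,0,0],[0.147,0,0,0,0,0,0],[0.144,0,0,0,0,0,0]]' && python3 -m creep '[[0,0,0,-0.5,-1.2,-3,0],[0,0,0,-0.5,-1.5,-4,0],[0,0,0,0,-1.5,-4.5,0],[0,0,0,0,-1.5,-4.5,0],[0,0,0,0,-1.5,-4.5,0],[0,0,0,0,-1.5,-4.5,0],[0,0,0,0,-1.5,-4.5,0],[0,0,0,0,-1.5,-4.5,0]]' && python3 -m creep '[[0,0,0,0,-1.5,-4,0],[0,0,0,0,-1.5,-3,0],[0,0,0,0,-1.6,-2,0],[0,0,0,0,0,-1,0],[0,0,0,0,0,0,0],[0,0,0,0,0,0,0]]' && python3 - <<'E'
from h import *
rel([.581,-.213,.25],-10.2)
c=cam("wrist"); im,dep=r.capture("wrist"); cv2.imwrite("pics/w3.png",im); np.savez("w3.npz",im=im,dep=dep,K=c[0],d=c[1],T=c[2])
P=cloud("wrist",dep>0,dep,c)
for lo,hi in [(.045,.056),(.058,.068),(.094,.104),(.109,.118),(.104,.1095)]:
    Q=P[(P[:,2]>lo)&(P[:,2]<hi)&(P[:,1]<-.05)]; print(lo,len(Q),cv2.minAreaRect(Q[:,:2].astype(np.float32)*1000))
E
```

```text
time_s: 6.5
tcp_pos: [0.5177, 0.3655, 0.2322]
eef_rot: [140.2, 89.8, -140.3]
contact_force: [0.6, -0.1, -0.9]
gripper_width: 0.0353
time_s: 7.3
tcp_pos: [0.5724, 0.0089, 0.2426]
eef_rot: [103.4, 89.9, -176.8]
contact_force: [0.2, 0.7, -2.3]
gripper_width: 0.035
time_s: 7.9
tcp_pos: [0.6003, -0.0954, 0.2429]
eef_rot: [91.2, 89.9, 171.0]
contact_force: [-0.3, -0.4, -1.6]
gripper_width: 0.0353
t 7.9 tcp [ 0.6003 -0.0954  0.2429] jaw 169.78 turn [-0.0004 -0.     -0.0014] shift_after [ -0.71  -0.19 -11.91] shift_before [ -0.71  -0.19 -11.91] F [-0.3 -0.4 -1.6] w 0.0353
0.045 10955 ((577.1708984375, -213.86631774902344), (118.35832977294922, 121.64002227783203), 79.66552734375)
0.058 1298 ((541.7149658203125, -207.19647216796875), (119.08595275878906, 193.71815490722656), 79.67487335205078)
0.094 18238 ((587.7410278320312, -153.54727172851562), (249.71780395507812, 226.69053649902344), 79.87562561035156)
0.109 7581 ((588.1683959960938, -154.44985961914062), (238.1558074951172, 153.0513458251953), 79.62676239013672)
0.104 3530 ((587.6314086914062, -157.49716186523438), (232.5646514892578, 123.34060668945312), 79.90669250488281)
```

View pics/w3.png

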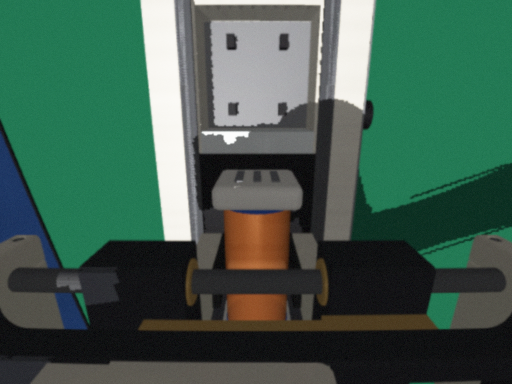

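```bash
python3 - <<'E'
from h import *
f=np.load("w3.npz"); c=(f["K"],f["d"],f["T"])
print(onplane("wrist",[[231.5,36],[284,36],[234,105],[282,105]],.064,c).round(4)); 
g=cv2.cvtColor(f["im"],6); m=np.zeros_like(g,bool); m[20:125,212:308]=1; m&=g<60
P=cloud("wrist",m,f["dep"],c); Q=P[(P[:,2]>.059)&(P[:,2]<.07)]; print(len(Q),Q.mean(0),cv2.minAreaRect(Q[:,:2].astype(np.float32)*1000))
d=f["dep"]; m=np.zeros_like(g,bool); m[165:215,205:310]=1; P=cloud("wrist",m,d,c); Q=P[P[:,2]>.235]; print("cap",len(Q),cv2.minAreaRect(Q[:,:2].astype(np.float32)*1000), np.percentile(Q[:,2],[5,50,95]))
rel([.5775,-.2139,.13],-10.3)
E
```

```text
[[ 0.5974 -0.2576  0.064 ]
 [ 0.5412 -0.2475  0.064 ]
 [ 0.6091 -0.1868  0.064 ]
 [ 0.5544 -0.1769  0.064 ]]
260 [ 0.56729109 -0.22620749  0.06383934] ((576.42138671875, -212.23793029785156), (84.94918823242188, 64.95542907714844), 80.50209045410156)
cap 3685 ((592.5606689453125, -134.37322998046875), (20.104188919067383, 41.97084426879883), 79.38646697998047) [0.25108445 0.28007426 0.28209862]
t 7.95 tcp [ 0.6004 -0.095   0.2432] jaw 169.82 turn [ 0.0021  0.0001 -0.0009] shift_after [ 11.32   0.13 -12.11] shift_before [ 11.31   0.15 -12.11] F [ 0.3 -0.2 -1. ] w 0.0356
```

```bash
python3 -m creep '[[0,0,0,1,0.1,-3,0],[0,0,0,1,0.1,-4,0],[0,0,0,2,0,-3,0],[0,0,0,2,0,-2.1,0],[0,0,0,2,0,0,0],[0,0,0,1,0,0,0],[0,0,0,0,0,0,0],[0,0,0,0,0,0,0]]' && python3 - <<'E'
from h import *
rel([.5768,-.2135,.054],-10.3)
c=cam("wrist"); im,dep=r.capture("wrist"); cv2.imwrite("pics/w4.png",im)
P=cloud("wrist",dep>0,dep,c); Q=P[(P[:,2]>.109)&(P[:,2]<.118)]; print(len(Q),cv2.minAreaRect(Q[:,:2].astype(np.float32)*1000))
E
```

```text
time_s: 8.75
tcp_pos: [0.5783, -0.2137, 0.1544]
eef_rot: [-106.4, 89.9, -26.5]
contact_force: [0.3, 1.3, -1.1]
gripper_width: 0.0356
t 8.75 tcp [ 0.5783 -0.2137  0.1544] jaw 169.89 turn [ 0.0033 -0.0003  0.0009] shift_after [ 1.004e+01  1.500e-01 -1.000e-02] shift_before [ 1.004e+01  1.600e-01 -1.000e-02] F [ 0.3  1.3 -1.1] w 0.0356
6667 ((577.5186157226562, -214.00372314453125), (194.2571563720703, 153.4656524658203), 79.53137969970703)
```

View pics/w4.png

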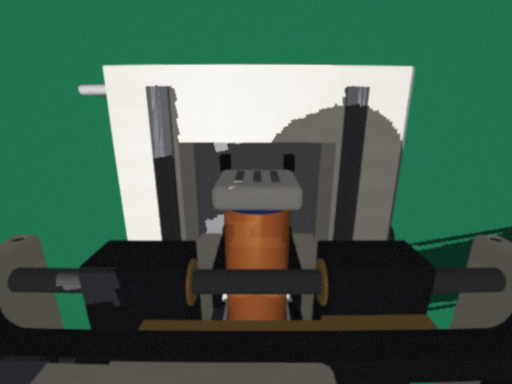

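```bash
python3 -m creep '[[0.004,0,0,1,0.1,0,0],[0,0,0,2,0,0,0],[0,0,0,2,0,0,0],[0,0,0,2,0,0,0],[0,0,0,1.5,0,0,0],[0,0,0,1,0,0,0],[0,0,0,0,0,0,0],[0,0,0,0,0,0,0]]'
```

```text
time_s: 9.6
tcp_pos: [0.5771, -0.2143, 0.059]
eef_rot: [-106.4, 90.0, -26.8]
contact_force: [1.3, 0.1, -2.2]
gripper_width: 0.0353
```

```bash
python3 -m creep '[[0,0,0,0.2,0,0,0],[0,0,0,0.15,0,0,0],[0,0,0,0.1,0,0,0],[0,0,0,0,0,0,0],[0,0,0,0,0,0,0]]'
```

```text
time_s: 10.1
tcp_pos: [0.5767, -0.2143, 0.0542]
eef_rot: [-92.9, 90.0, -13.3]
contact_force: [-0.3, 0.8, -1.3]
gripper_width: 0.0354
```

```bash
python3 -m creep '[[0,0,0,0.05,0,0,0],[0,0,0,0.05,0,0,0],[0,0,0,0,0,0,0]]';python3 -m creep '[[0,0,0,0.05,0,0,0],[0,0,0,0,0,0,0]]'
```

```text
time_s: 10.4
tcp_pos: [0.5768, -0.2143, 0.0536]
eef_rot: [-106.0, 90.0, -26.4]
contact_force: [-1.1, 0.8, 4.5]
gripper_width: 0.0352
time_s: 10.6
tcp_pos: [0.5768, -0.2143, 0.0535]
eef_rot: [-107.1, 90.0, -27.5]
contact_force: [-2.7, 1.7, 8.4]
gripper_width: 0.035
```

```bash
python3 -m creep '[[0,0,0,-0.1,0,0,45],[0,0,0,0,0,0,50],[0,0,0,0,0,0,62],[0,0,0,0,0,0,62],[0,0,0,0,0,0,62]]' && python3 -m creep '[[0,0,0,-1,0,0,62],[0,0,0,-2,0,0,62],[0,0,0,-4,0,0,62],[0,0,0,-4,0,0,62],[0,0,0,-4,0,0,62],[0,0,0,-3,0,0,30],[0,0,0,0,0,0,0],[0,0,0,0,0,4,0]]' && python3 -m creep '[[0,0,0,0,0,4,0],[0,0,0,0,0,4,0],[0,0,0,0,0,2,0],[0,0,0,0,0,0,0],[0,0,0,0,0,0,0],[0,0,0,0,0,0,0]]' && python3 - <<'E'
from h import *
rel([.5768,-.2135,.054],-10.3)
c=cam("wrist"); im,dep=r.capture("wrist"); cv2.imwrite("pics/w5.png",im); np.savez("w5.npz",im=im,dep=dep,K=c[0],d=c[1],T=c[2])
for m in r.masks_of("canister","wrist")[:2]:
    P=cloud("wrist",m["pixels"],dep,c); Q=P[(P[:,2]>.07)&(P[:,2]<.1)]
    print(round(m["score"],2),m["rect"],len(Q),np.percentile(Q[:,2],[50,95,99]),cv2.minAreaRect(Q[:,:2].astype(np.float32)*1000))
P=cloud("wrist",dep>0,dep,c)
Q=P[(P[:,2]>.045)&(P[:,2]<.056)&(P[:,1]<-.05)]; print(len(Q),cv2.minAreaRect(Q[:,:2].astype(np.float32)*1000))
E
```

```text
time_s: 11.1
tcp_pos: [0.5766, -0.2143, 0.0534]
eef_rot: [102.8, 90.0, -177.6]
contact_force: [-0.4, 0.4, 1.0]
gripper_width: 0.0539
time_s: 11.9
tcp_pos: [0.5837, -0.1772, 0.2352]
eef_rot: [-90.0, 89.9, -10.7]
contact_force: [1.1, 0.6, -1.2]
gripper_width: 0.0356
time_s: 12.5
tcp_pos: [0.6017, -0.0772, 0.2336]
eef_rot: [128.1, 90.0, -152.3]
contact_force: [-0.0, -0.9, -0.2]
gripper_width: 0.0005
t 12.5 tcp [ 0.6017 -0.0772  0.2336] jaw 169.54 turn [-0.0027 -0.0001 -0.0002] shift_after [ 1.796e+01  1.000e-02 -1.386e+01] shift_before [ 17.96  -0.03 -13.85] F [-0.  -0.9 -0.2] w 0.0005
0.9 [235.8, 0.0, 278.0, 105.1] 3798 [0.08784353 0.09239988 0.09315942] ((576.87158203125, -210.31109619140625), (95.58592987060547, 41.36135482788086), 79.64246368408203)
0.24 [197.2, 136.5, 317.4, 319.2] 5 [0.09947542 0.09980129 0.09982758] ((595.1649780273438, -133.72084045410156), (0.07396888732910156, 113.9024887084961), 79.46099853515625)
7890 ((577.2363891601562, -213.18138122558594), (117.62468719482422, 121.55654907226562), 79.49304962158203)
```

View pics/w5.png

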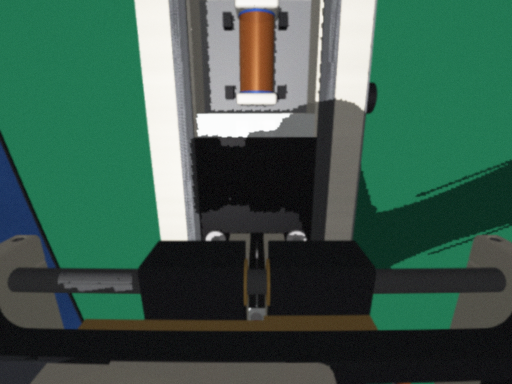

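The picture shows the canister lying between the four saddle blocks at (258,50), with its top at 93 mm, so it is seated. Next I'll locate the handle and bush.

```bash
python3 - <<'E'
from h import *
o=np.array([.577,-.2137]); a=np.radians(-10.3); M=np.array([[np.cos(a),-np.sin(a)],[np.sin(a),np.cos(a)]])
for n in["scene","side"]:
    c=cam(n); d=np.load(n+"0.npz")["dep"]; P=cloud(n,d>0,d,c); L=(P[:,:2]-o)@M
    s=(abs(L[:,0])<.055)&(L[:,1]>.1)&(L[:,1]<.33)
    for nm,lo,hi in(("bar",.137,.152),("knobtop",.155,.175),("bushtop",.126,.135)):
        k=s&(P[:,2]>lo)&(P[:,2]<hi); print(n,nm,k.sum(),np.histogram(L[k,1],np.arange(.1,.34,.01))[0])
        kk=k&(L[:,1]<.25) if nm=="bar" else k
        print("  med",np.median(L[kk],0).round(4),"z",np.percentile(P[kk,2],[10,50,90]).round(4))
y=.26
rel(list(o+M@[0,.23])+[.235],-10.3)
E
```

```text
scene bar 76 [ 0  0  0  0  0  0  0  0 23 46  0  0  0  0  0  0  0  6  1  0  0  0  0]
  med [0.0068 0.1919] z [0.1425 0.1464 0.1492]
scene knobtop 47 [ 0  0  0  0  0  0  0  0  0  0  0  0  0  0  0  0  4 22 16  5  0  0  0]
  med [0.0054 0.2786] z [0.16   0.1662 0.1699]
scene bushtop 62 [ 0  0  0  0  0  0  0  0  0  8  0  0  0  0  0  0 15 14 15  8  2  0  0]
  med [0.0058 0.274 ] z [0.1282 0.1315 0.1338]
side bar 94 [ 0  0  0  0  0  0  0  0 43 41  1  0  0  0  0  0  0  7  2  0  0  0  0]
  med [-0.      0.1897] z [0.1393 0.144  0.1464]
side knobtop 54 [ 0  0  0  0  0  0  0  0  0  0  0  0  0  0  0  0  7 29 14  4  0  0  0]
  med [-0.0036  0.2766] z [0.1566 0.1641 0.1677]
side bushtop 81 [ 0  0  0  0  0  0  0  0  6  8  0  0  0  0  0  0 17 24 13 11  2  0  0]
  med [-0.0049  0.2758] z [0.1275 0.1304 0.1333]
t 12.6 tcp [ 0.6017 -0.0775  0.2336] jaw 169.51 turn [-0.0034 -0.0001 -0.0001] shift_after [-0.14 -0.    9.15] shift_before [-0.14  0.03  9.15] F [-0.4  0.3 -0.3] w 0.0003
```

```bash
python3 -m creep '[[0,0,0,0,0,3,0],[0,0,0,0,0,3.5,0],[0,0,0,0,0,2.2,0],[0,0,0,2,0,0,0],[0,0,0,3,0,0,0],[0,0,0,2,0,0,0],[0,0,0,0,0,0,0],[0,0,0,0,0,0,0]]' 20 && python3 -m creep '[[0,0,0,2,0,0,0],[0,0,0,1.2,0,0,0],[0,0,0,0.7,0,0,0],[0,0,0,0,0,0,0],[0,0,0,0,0,0,0]]' && python3 - <<'E'
from h import *
r.capture("wrist")
im,_=r.capture("side"); cv2.imwrite("pics/s6.png",cv2.resize(im[110:270,200:400],(800,640),interpolation=3)[:600])
rel([.5768,-.2135,.124],-10.3)
E
```

```text
time_s: 13.4
tcp_pos: [0.618, 0.0083, 0.164]
eef_rot: [176.4, 90.0, -104.1]
contact_force: [-0.2, -0.5, 0.1]
gripper_width: 0.0002
time_s: 13.9
tcp_pos: [0.6181, 0.009, 0.1252]
eef_rot: [-87.1, 90.0, -7.5]
contact_force: [-0.9, 0.5, 0.0]
gripper_width: 0.0006
t 14.0 tcp [0.6182 0.0091 0.1254] jaw 169.58 turn [-0.0021  0.0004  0.0011] shift_after [  0.14   0.1  -22.64] shift_before [  0.13   0.05 -22.64] F [ 0.1  0.5 -0.4] w 0.0008
```

View pics/s6.png

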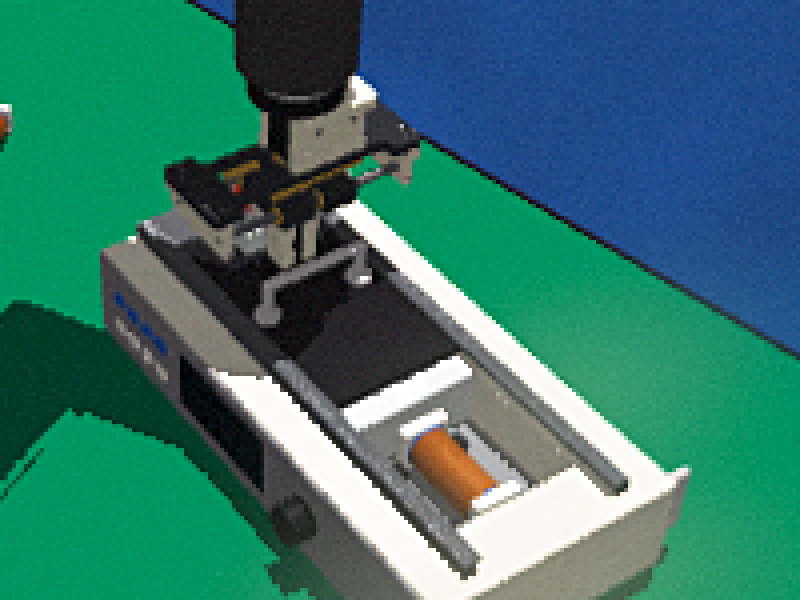

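```bash
python3 -m creep '[[0,0,0,0,0,-0.4,0],[0,0,0,0,0,-0.4,0],[0,0,0,0,0,-0.4,0],[0,0,0,0,0,-0.3,0],[0,0,0,0,0,-0.3,0],[0,0,0,0,0,-0.3,0],[0,0,0,0,0,-0.3,0],[0,0,0,0,0,-0.3,0]]' && python3 -m creep '[[0,0,0,0,0,-0.3,0],[0,0,0,0,0,-0.3,0],[0,0,0,0,0,-0.3,0],[0,0,0,0,0,-0.3,0],[0,0,0,0,0,-0.3,0],[0,0,0,0,0,-0.3,0],[0,0,0,0,0,-0.3,0],[0,0,0,0,0,-0.3,0]]'
```

```text
time_s: 14.8
tcp_pos: [0.6129, -0.0175, 0.1246]
eef_rot: [-38.5, 90.0, 41.1]
contact_force: [-0.3, 2.1, 1.0]
gripper_width: 0.0004
time_s: 15.6
tcp_pos: [0.6086, -0.0414, 0.1246]
eef_rot: [-73.4, 90.0, 6.2]
contact_force: [0.3, 2.8, 1.6]
gripper_width: 0.0006
```

```bash
python3 -m creep '[[0,0,0,0,0,-0.3,0],[0,0,0,0,0,-0.3,0],[0,0,0,0,0,-0.3,0],[0,0,0,0,0,-0.3,0],[0,0,0,0,0,-0.3,0],[0,0,0,0,0,-0.3,0],[0,0,0,0,0,-0.3,0],[0,0,0,0,0,-0.3,0]]' && python3 -m creep '[[0,0,0,0,0,-0.3,0],[0,0,0,0,0,-0.3,0],[0,0,0,0,0,-0.3,0],[0,0,0,0,0,-0.3,0],[0,0,0,0,0,-0.3,0],[0,0,0,0,0,-0.3,0],[0,0,0,0,0,-0.3,0],[0,0,0,0,0,-0.3,0]]' && python3 -m creep '[[0,0,0,0,0,-0.3,0],[0,0,0,0,0,-0.3,0],[0,0,0,0,0,-0.3,0],[0,0,0,0,0,-0.3,0],[0,0,0,0,0,-0.3,0],[0,0,0,0,0,-0.3,0],[0,0,0,0,0,-0.3,0],[0,0,0,0,0,-0.3,0]]' && python3 -m creep '[[0,0,0,0,0,-0.3,0],[0,0,0,0,0,-0.3,0],[0,0,0,0,0,-0.2,0],[0,0,0,0,0,-0.2,0],[0,0,0,0,0,-0.15,0],[0,0,0,0,0,-0.15,0],[0,0,0,0,0,0,0]]'
python3 - <<'E'
from h import *
rel([.6182,.0091,.125],-10.3)
E
```

```text
time_s: 16.4
tcp_pos: [0.6042, -0.065, 0.1246]
eef_rot: [-82.4, 90.0, -2.9]
contact_force: [0.4, 1.6, 0.8]
gripper_width: 0.0007
time_s: 17.2
tcp_pos: [0.5999, -0.0886, 0.1246]
eef_rot: [-84.4, 90.0, -4.8]
contact_force: [2.0, 2.7, 0.9]
gripper_width: 0.0001
time_s: 18.0
tcp_pos: [0.5954, -0.1122, 0.1246]
eef_rot: [-35.7, 90.0, 43.9]
contact_force: [2.8, 2.6, 0.9]
gripper_width: 0.0005
time_s: 18.7
tcp_pos: [0.5927, -0.125, 0.1244]
eef_rot: [109.8, 90.0, -170.7]
contact_force: [1.0, 1.5, 0.6]
gripper_width: 0.0004
t 18.7 tcp [ 0.5927 -0.125   0.1244] jaw 169.56 turn [-0.0024 -0.0003 -0.0007] shift_after [-0.06 -0.11 13.65] shift_before [-0.06 -0.08 13.65] F [1.  1.5 0.6] w 0.0004
```

Travel is about 0.115 m, so the hole zone is close. I'll use short typed steps with a guard that stops at the first hard contact.

```bash
cat > guard.sh <<'E'
#!/bin/bash
# show the move's report; fail if the lateral force is past 7 N
o=$(cat); echo "$o" | grep -E 'tcp_pos|contact' | tr '\n' ' '; echo
echo "$o" | grep contact | tr -d '[],' | awk '{exit !(sqrt($2*$2+$3*$3)<7)}'
E
chmod +x guard.sh
python3 -m creep '[[0,0,0,0,0,-0.2,0],[0,0,0,0,0,-0.2,0],[0,0,0,0,0,-0.2,0],[0,0,0,0,0,-0.2,0],[0,0,0,0,0,-0.2,0]]' | ./guard.sh && python3 -m creep '[[0,0,0,0,0,-0.15,0],[0,0,0,0,0,-0.15,0],[0,0,0,0,0,-0.15,0]]' | ./guard.sh && python3 -m creep '[[0,0,0,0,0,-0.15,0],[0,0,0,0,0,-0.15,0],[0,0,0,0,0,-0.15,0]]' | ./guard.sh && python3 -m creep '[[0,0,0,0,0,-0.15,0],[0,0,0,0,0,-0.15,0],[0,0,0,0,0,-0.15,0]]' | ./guard.sh && python3 -m creep '[[0,0,0,0,0,-0.15,0],[0,0,0,0,0,-0.15,0],[0,0,0,0,0,-0.15,0]]' | ./guard.sh && python3 -m creep '[[0,0,0,0,0,-0.15,0],[0,0,0,0,0,-0.15,0],[0,0,0,0,0,-0.15,0]]' | ./guard.sh && python3 -m creep '[[0,0,0,0,0,-0.15,0],[0,0,0,0,0,-0.15,0],[0,0,0,0,0,-0.15,0]]' | ./guard.sh
```

```text
tcp_pos: [0.591, -0.1347, 0.1244] contact_force: [0.5, 3.7, -0.2] 
tcp_pos: [0.5902, -0.1391, 0.1244] contact_force: [-0.4, 3.4, 0.9] 
tcp_pos: [0.5894, -0.1435, 0.1244] contact_force: [-1.0, 3.2, 0.1] 
tcp_pos: [0.5886, -0.148, 0.1244] contact_force: [-0.5, 3.4, 0.0] 
tcp_pos: [0.5878, -0.1524, 0.1244] contact_force: [-1.2, 3.2, -0.0] 
tcp_pos: [0.5871, -0.1568, 0.1245] contact_force: [-0.1, 2.8, -0.3] 
tcp_pos: [0.5863, -0.1613, 0.1245] contact_force: [-1.8, 2.9, -1.3]
```

```bash

python3 -m creep '[[0,0,0,0,0,-0.15,0],[0,0,0,0,0,-0.15,0],[0,0,0,0,0,-0.15,0]]' | ./guard.sh && python3 -m creep '[[0,0,0,0,0,-0.15,0],[0,0,0,0,0,-0.15,0],[0,0,0,0,0,-0.15,0]]' | ./guard.sh && python3 -m creep '[[0,0,0,0,0,-0.15,0],[0,0,0,0,0,-0.15,0],[0,0,0,0,0,-0.15,0]]' | ./guard.sh && python3 -m creep '[[0,0,0,0,0,-0.15,0],[0,0,0,0,0,-0.15,0],[0,0,0,0,0,-0.15,0]]' | ./guard.sh && python3 -m creep '[[0,0,0,0,0,-0.15,0],[0,0,0,0,0,-0.15,0],[0,0,0,0,0,-0.15,0]]' | ./guard.sh && python3 -m creep '[[0,0,0,0,0,-0.15,0],[0,0,0,0,0,-0.15,0],[0,0,0,0,0,-0.15,0]]' | ./guard.sh; r=$?; python3 - <<'E'
from h import *
rel([.6182,.0091,.125],-10.3)
c=cam("side"); im,dep=r.capture("side"); cv2.imwrite("pics/s7.png",cv2.resize(im[110:270,200:400],(800,640),interpolation=3)[:600])
for m in r.masks_of("pin","side")[:2]:
    P=cloud("side",m["pixels"],dep,c); print(m["score"],np.round(m["rect"]),np.median(P,0).round(4),np.percentile(P[:,2],[5,95]).round(4))
E
```

```text
tcp_pos: [0.5855, -0.1657, 0.1245] contact_force: [-1.6, 3.1, -0.6] 
tcp_pos: [0.5847, -0.1701, 0.1245] contact_force: [-2.2, 3.3, -1.4] 
tcp_pos: [0.584, -0.1744, 0.1245] contact_force: [-1.3, 4.1, -0.9] 
tcp_pos: [0.5833, -0.1791, 0.1247] contact_force: [-1.1, 0.9, -1.4] 
tcp_pos: [0.5826, -0.1834, 0.1247] contact_force: [0.2, 1.6, 0.2] 
tcp_pos: [0.5823, -0.1854, 0.1247] contact_force: [-0.3, 20.6, 3.9] 
t 22.8 tcp [ 0.5823 -0.1854  0.1247] jaw 169.57 turn [-0.0023  0.0035  0.0013] shift_after [-0.03 -0.05 19.78] shift_before [ 4.000e-02 -1.000e-02  1.978e+01] F [-0.3 20.6  3.9] w 0.001
```

```bash
python3 -m creep '[[0,0,0,0,0,0.4,0],[0,0,0,0,0,0.6,0],[0,0,0,0,0,0.7,0],[0,0,0,0,0,0.6,0],[0,0,0,0,0,0,0]]' && python3 -m creep '[[0,0,0,-2,0,0,0],[0,0,0,-4,0,0,0],[0,0,0,-4,0,0,0],[0,0,0,-3,0,-3,0],[0,0,0,0,0,-4,0],[0,0,0,0,0,-4,0],[0,0,0,0,0,-3,0],[0,0,0,0,0,0,0]]' && python3 - <<'E'
from h import *
o=np.array([.577,-.2137]); a=np.radians(-10.3); M=np.array([[np.cos(a),-np.sin(a)],[np.sin(a),np.cos(a)]])
ims=[]
for n in("side","scene"):
    c=cam(n); im,dep=r.capture(n); P=cloud(n,dep>0,dep,c); L=(P[:,:2]-o)@M
    p=proj(n,[[*(o+M@[0,.1]),.14]],c)[0].astype(int); ims.append(cv2.resize(im[p[1]-40:p[1]+40,p[0]-40:p[0]+40],(400,400),interpolation=3))
    for nm,y0,y1,lo,hi in(("bar",-.02,.05,.137,.152),("knob",.07,.14,.14,.185),("bush",.07,.14,.126,.136)):
        k=(abs(L[:,0])<.055)&(L[:,1]>y0)&(L[:,1]<y1)&(P[:,2]>lo)&(P[:,2]<hi)
        if k.any(): print(n,nm,k.sum(),np.median(L[k],0).round(4),"z",np.percentile(P[k,2],[5,50,95,99]).round(4))
cv2.imwrite("pics/s8.png",np.hstack(ims))
E
```

```text
time_s: 23.4
tcp_pos: [0.5859, -0.1645, 0.1246]
eef_rot: [-154.7, 90.0, -75.1]
contact_force: [-0.2, -0.1, 0.5]
gripper_width: 0.0004
time_s: 24.2
tcp_pos: [0.5592, -0.306, 0.2542]
eef_rot: [130.9, 89.9, -149.7]
contact_force: [0.2, -0.8, -0.4]
gripper_width: 0.0004
side bar 93 [-0.0088  0.0103] z [0.1401 0.1445 0.1481 0.1493]
side knob 69 [-0.003   0.0981] z [0.143  0.1502 0.1549 0.156 ]
side bush 65 [-0.0087  0.0929] z [0.1272 0.1299 0.1331 0.1342]
scene bar 64 [0.0122 0.0122] z [0.1416 0.1464 0.15   0.1505]
scene knob 58 [0.0045 0.0993] z [0.1434 0.1523 0.1562 0.1567]
scene bush 56 [0.0114 0.0945] z [0.1264 0.1315 0.1338 0.1345]
```

View pics/s8.png

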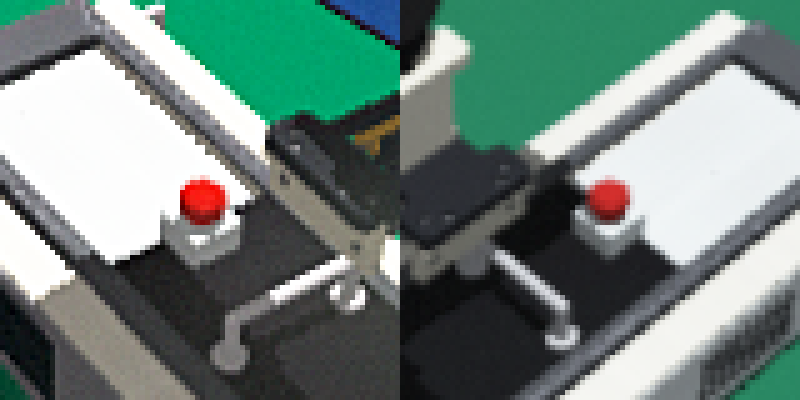

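```bash
python3 - <<'E'
from h import *
o=np.array([.577,-.2137]); a=np.radians(-10.3); M=np.array([[np.cos(a),-np.sin(a)],[np.sin(a),np.cos(a)]])
for n in("side","scene"):
    c=cam(n); im,dep=r.capture(n)
    for t,d,y in(("before",np.load(n+"0.npz")["dep"],.28),("now",dep,.1)):
        P=cloud(n,d>0,d,c); L=(P[:,:2]-o)@M; k=(abs(L[:,0])<.03)&(abs(L[:,1]-y)<.03)&(P[:,2]>.14)&(P[:,2]<.185)
        print(n,t,np.sort(P[k,2])[-12:-2].mean().round(4))
    for q in("module","meter","screwdriver"):
        for m in r.masks_of(q,n)[:1]: print(q,np.median(cloud(n,m["pixels"],dep,c),0).round(3))
s=r.get_state(); print(s["time_s"],s["contact_force"].round(1)); r.close_job()
E
```

```text
side before 0.1676
side now 0.1543
module [0.507 0.524 0.073]
meter [ 0.482 -0.583  0.034]
screwdriver [ 0.439 -0.432  0.022]
scene before 0.1694
scene now 0.1562
module [0.526 0.525 0.076]
meter [ 0.508 -0.581  0.035]
screwdriver [ 0.463 -0.429  0.023]
24.7 [ 0.9 -0.   0.1]
the job is handed in; nothing more can be done
```

I laid the 100 mm canister in the cradle, pushed the cover shut until the pin dropped, and handed the job in at 24.7 s. The job reported no verdict.

- **Canister:** I set it down under light force, let go, and looked again from the wrist camera. It lay between the four saddle blocks, top at about 93 mm, centred across the bay and in line with it. The closed cover then hid it, so I could not check it again.
- **Cover and pin:** I pushed the cover at 30 mm/s or less, and at about 15 mm/s for nearly all of the hole zone. It stopped hard at about 0.176–0.179 m of travel, short of the end stop. The last push reached about 20 N before I backed off.
- **Pin height:** Both fixed cameras show the knob about 13.3 mm lower than at the start and sitting on the bush. The nominal drop is 14 mm; a jammed pin would show only about 4 mm.
- **Bystanders:** The module and meter readings agree with the start to within about 3 mm. The screwdriver agrees from the side camera. From the scene camera its reading differs by 9 mm, which I take to be mask noise because the arm never went near it.
- **Arm:** It was clear and touching nothing at hand-in.

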